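Find the tight spot of a turntable and park it there

TASK

The turntable's disc rubs somewhere on a hidden shoe inside the stand. Turn the disc slowly by its crank knob, feel for the one place where it drags, and leave it standing right in the middle of that tight spot; then tip the brake arm over so that its rubber pad rests on the disc and holds it there. Do not disturb the small things lying about.

Things in the scene. Friction and masses are not known exactly. Their poses are not given: they have to be found in the camera images.
- stand: The turntable's stand, fixed to the bench: dark foot plate 150 x 150 x 10 mm with a round aluminium drum (radius 70 mm, top at 50 mm) that hides a sprung shoe. Origin: centre of the foot plate's underside, on the disc's axis. Its y axis points to the brake, whose pedestal (36 mm wide, 105 mm high) stands 135 mm from the axis; its z is up.
- disc: Aluminium disc, radius 85 mm, top face 68 mm above the bench; turns endlessly either way about its upright axis, with about 1 N of even drag at the crank knob except in the tight spot; stays where it is left. Origin: on the axis, 58 mm above the bench; x points to the crank, z up. Turn it below 4 rad/s.
- disc_top (a point): Centre of the disc's top face, on its axis. The tight spot spans about 0.45 rad of turn, at an unseen angle, new every time, more than 0.15 rad from the start. Turning into it from either side, the drag at the knob climbs to some 13 N short of the middle and falls away beyond it; the middle is half-way between where the rise begins from the two sides.
- crank_grip (a point): Centre of the black crank knob, an upright cylinder 20 mm across and 38 mm high (74 to 112 mm above the bench), 50 mm from the disc's axis. The knob spins freely on its post, so it can be carried round the circle without turning the hand. At the start it is on the robot's side of the disc.
- brake_arm (a joint): Angle of the brake arm: 0 is up, leaning 20 degrees outward (away from the disc) against its stop, and it stays there; 0.35 upright; 1.92 lying level with its rubber pad on the disc. Pushed about 15 degrees or more past upright it sinks down by its own weight in some 3 s, slowed by a damper, and rests on the disc 73 mm from the axis, outside the circle of the knob.
- brake_tip (a point): Middle of the free end of the steel brake arm (bar 14 x 10 mm, 70 mm long from its pivot; the pivot lies 135 mm from the disc's axis along the stand's y, 85 mm above the bench, its axis along the stand's x). At the start the tip is about 150 mm above the bench, 160 mm from the disc's axis.
- weight: Brass weight, 26 mm wide, 34 mm high, standing beside the turntable; bystander. Origin under its centre.
- cap: Round black lens cap, 54 mm wide, 11 mm high, lying beside the turntable; bystander. Origin under its centre.
- tape: Roll of tape, 58 mm wide, 19 mm high; bystander. Origin under its centre.
- cup: Translucent open cup, 69 mm wide, 37 mm high; bystander. Origin under its centre.
- driver: Precision screwdriver, 188 mm long, lying; bystander. Origin under its centre.

How it is judged (in metres and radians):
On the way, in this order (a step that is already met when the one before it is completed fails the run):
1. the disc stands in its tight spot with the brake arm still up (contact force between stand and disc above 9 N and angular speed of disc below 0.05 rad/s and value of joint brake_arm below 0.3 rad), for 0.3 s.
2. the brake arm lies on the disc and the disc is still in its tight spot (contact force between stand and disc above 9 N and value of joint brake_arm above 1.82 rad), for 0.3 s.
At the end, for the whole second after the job is handed in: The disc stands still with its high spot pressing on the hidden shoe with more than 9 N (16 N in the very middle, so within about 0.14 rad of the middle of the tight spot), and the brake arm lies down on the disc (angle over 1.82) (all of step 2 and angular speed of disc below 0.05 rad/s); the robot touches nothing.
It fails at once if the disc is spun fast (over 4 rad/s) (angular speed of disc above 4 rad/s).
It fails at once if a bystander is pushed more than 30 mm (distance of any of weight, cap, tape, cup, driver from where it was at the start of the episode above 0.03 m).
It also fails if it takes over 72 s, if anything falls off the work surface, if the arm or the gripper's body presses on something with over 40 N, if the wrist force passes 120 N, or if a joint passes its speed limit or range.

ROBOT

A 6-joint arm with a two-finger parallel gripper is mounted at the origin on a cart in front of the work surface, level with it; the furniture and walls round the work are solid. World frame = base frame: x ahead of the robot, y to its left, z up, the work surface at z = 0. Lengths are in mm, angles in rad, forces in N, time in s.
With the tool pointing down it reaches from about 300 to 775 mm from the base axis. Payload 14.6 kg.
Tool frame: the origin (TCP) lies midway between the tips of the shut fingers; the grasp point (between the pads) lies 19 mm behind it (grip_depth is the distance from the TCP to the grasp point, in mm); z points along the fingers, y is the direction in which the jaws open and shut (so a half turn about z gives the same grasp; the last joint's range is limited). The gripper opens to 94 mm and grips with 3 to 60 N. Pads are 16 mm wide; open, the fingers measure 119 mm over their backs; the gripper's body (75 mm by 177 mm) begins 78 mm behind the grasp point.
Start: joints at [-1.413, 0.3, 1.521, -0, 1.321, -0.067], TCP at [122.595, -536.153, 205.446] pointing down, gripper open.
Joint ranges: [-3.03, 3.03], [-0.79, 2.21], [0.23, 2.52], [-1.04, 4.18], [0, 3.07], [-2.55, 2.55]. Speed limits (rad/s): [2.22, 2.22, 2.57, 3.14, 3.14, 3.14].

INTERFACE

Orientations are given as [roll, pitch, yaw] about the fixed x, y, z axes, in that order (R = Rz(yaw) Ry(pitch) Rx(roll)).
In Python, from cell import read_state, camera, camera_info, sign_off, grip_depth gives the robot as it stands.
- The arm moves only by the tool drive_tool, never from a script. Its argument "motion" is one flat list of numbers, 4 for each row, row after row: the shift along the tool's x, y, z in mm, then the turn about the tool's z in rad. A call has 1 to 8 rows; each row shifts and turns the pose as measured when the row begins, along the tool's axes as they then stand; what a row does not reach is not made up. A row lasts 1/12 s, in which the tool goes at most 41.7 mm and 7.16 degrees, less where a joint would pass 70% of its speed; a pose out of reach is approached as far as the arm can. A call is refused whole if a number of a shift passes 41.7 or a number of a turn 0.125, either way. A call with a gripper value outside its range is refused whole. "jaw" is the closure, from 0 (fully open) to 1 (shut), set as the call begins (left out, the last holds). The fingers move at their own pace and stop on an object; "grip_force" is the grip in N (left out, the last holds). Time passes only in rows, so rows that do not move let the fingers close. It gives the time, the measured TCP pose, the force and the opening at its end, in the units of the state.
- read_state(): the state, without advancing time (a new reading comes with each control period).
- camera(name): name is "scene" or "side" or "wrist"; returns the picture (420x560x3 uint8, red, green, blue); there is no depth.
- camera_info(name): a dict with "fovy" (degrees; the focal length in pixels is half the picture's height over the tangent of half this angle, whatever the lens; pixels are square), "cx", "cy" (the principal point, pixels), "k1" (the pictures are not rectified: a ray, as slopes to the right and down, at radius r is drawn at 1 + k1 r^2 times it, then the intrinsics apply), "camera_from_world" (4x4, takes a point from world to camera coordinates). Camera axes: x right, y up, looking along -z (the intrinsics and any distortion apply to the point x, -y, -z); pixel columns grow to the right and rows downward; lengths in mm; the calibration is good to about 2 mm. A picture is of the moment at which its call begins: read the wrist's pose just before it. camera_info takes no time and is no camera call; for the wrist camera it gives the pose at the moment of the call.
- sign_off(): hands the job in, once; it reports no verdict.
The state is a dict: "clock": time; "joints": joint angles; "qd": joint speeds; "effort": joint torques, N m; "eef_pos": TCP position; "eef_rot": TCP orientation; "wrist_force": force on the tool from outside, world axes, zero at the start; "moment": the same for the moment, N m; "finger_gap": finger opening in mm.
Only numpy, scipy, OpenCV 4.12 (cv2) and the standard library are available. Lean on these libraries where they do the work, as an engineer would, in place of code of your own. Each camera call takes 0.05 s, during which the arm holds its last target. There are 200 camera calls.

## Working session

There is one attempt and no reset: what is moved stays moved. The work goes in short steps, Python scripts to look and compute and a tool call to move; the robot and the scene stay as the last step left them, time stands still between calls to the robot, and variables do not carry over. Pictures are saved under pics/ and viewed, on a budget of 10 in all, crops included, one or two more only if the job needs it, and the job is handed in when it is done.

Besides the shell and the picture viewer there is one more tool, called after "Call:" as name(argument=value, ...) on one line, values as JSON. drive_tool: Moves the arm, as the interface text tells. Its arguments: {"type":"object","properties":{"motion":{"type":"array","items":{"type":"number"}},"jaw":{"type":"number"},"grip_force":{"type":"number"}},"required":["motion"]}

```bash
mkdir -p pics; ls; python3 - <<'E'
from cell import *
import cv2,numpy as np
s=read_state();print(s, grip_depth)
a=[]
for n in("scene","side"):
    im=camera(n);cv2.imwrite(f"pics/{n}0.png",im[:,:,::-1]);i=camera_info(n);print(n,i)
E
```

```text
pics
{'clock': 0.0, 'joints': array([-1.41259574e+00,  3.00465611e-01,  1.52161281e+00, -1.21107590e-05,
        1.32072054e+00, -6.66020096e-02]), 'qd': array([ 1.04697912e-03,  1.57978241e-03, -9.16245264e-04,  8.46403152e-05,
       -4.36657078e-04,  5.93833143e-04]), 'effort': array([ 2.17707951e-03, -5.31812382e+01, -3.52734160e+01,  7.09411385e-02,
        2.44986912e-02, -9.14243333e-05]), 'eef_pos': array([ 122.55106759, -535.88330049,  204.87592832]), 'eef_rot': array([-3.14038824e+00, -6.85785489e-05,  2.24805560e-01]), 'wrist_force': array([ 0.16424216, -0.16874453,  0.03504062]), 'moment': array([ 0.01526994, -0.027229  , -0.02842628]), 'finger_gap': 94.16567131192758} 18.8
scene {'fovy': 51.87773235060878, 'cx': 279.0135773229093, 'cy': 214.47199153422474, 'k1': -0.05176645256106578, 'camera_from_world': array([[ 9.99420001e-01,  3.40477539e-02,  6.42591921e-04,
        -5.13124953e+02],
       [-2.85331632e-02,  8.26949266e-01,  5.61552107e-01,
        -2.64782509e+01],
       [ 1.85881971e-02, -5.61244743e-01,  8.27441126e-01,
        -1.25327465e+03],
       [ 0.00000000e+00,  0.00000000e+00,  0.00000000e+00,
         1.00000000e+00]])}
side {'fovy': 53.70033916583826, 'cx': 278.8915929367477, 'cy': 215.36595339068137, 'k1': -0.10743859185336659, 'camera_from_world': array([[-5.24331147e-02, -9.98448283e-01, -1.87562107e-02,
        -5.17633751e+00],
       [ 4.96969528e-01, -4.23800394e-02,  8.66732497e-01,
        -3.28030137e+02],
       [-8.66182462e-01,  3.61242192e-02,  4.98420489e-01,
        -9.37493871e+02],
       [ 0.00000000e+00,  0.00000000e+00,  0.00000000e+00,
         1.00000000e+00]])}
```

View pics/scene0.png

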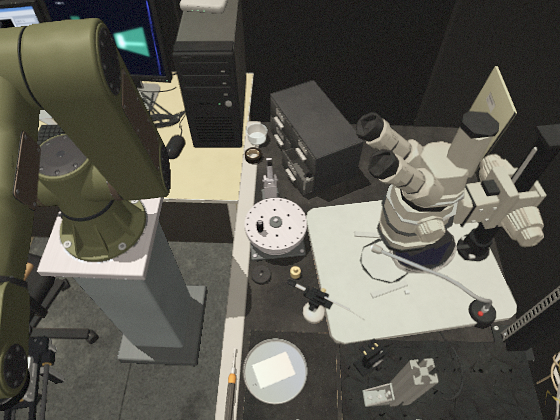

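View pics/side0.png

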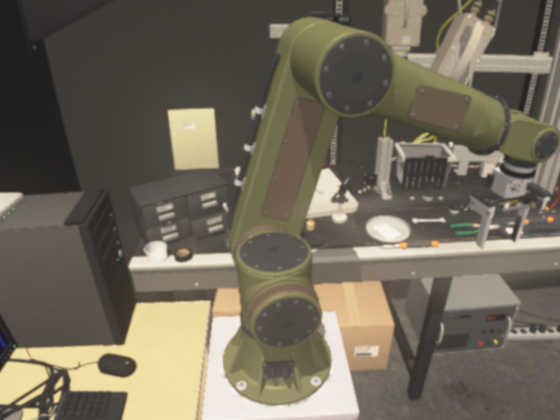

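The scene view shows the disc at about (277,226), the black knob at (261,228) and the brake pedestal and arm at (268,180). The cap is at (262,273), the weight at (296,272), and the cup and tape at the top near (256,133) and (253,155). In the side view the arm hides the turntable.

```bash
cat > h.py <<'E'
from cell import *
import cv2,numpy as np
def ray(n,u,v,i=None):
    i=i or camera_info(n);f=210/np.tan(np.radians(i['fovy']/2));k=i['k1']
    d=np.array([(u-i['cx'])/f,(v-i['cy'])/f]);p=d.copy()
    for _ in range(20):p=d/(1+k*(p@p))
    M=i['camera_from_world'];R=M[:3,:3]
    return -R.T@M[:3,3],R.T@np.array([p[0],-p[1],-1])
def onz(n,u,v,z,i=None):
    o,d=ray(n,u,v,i);return o+d*(z-o[2])/d[2]
def proj(n,P,i=None):
    i=i or camera_info(n);f=210/np.tan(np.radians(i['fovy']/2));M=i['camera_from_world']
    c=M[:3,:3]@np.array(P,float)+M[:3,3];p=np.array([c[0],-c[1]])/-c[2];p=p*(1+i['k1']*(p@p))
    return p*f+[i['cx'],i['cy']]
E
python3 - <<'E'
from h import *
im=cv2.imread('pics/scene0.png')
c=im[110:300,225:345];cv2.imwrite('pics/crop1.png',cv2.resize(c,None,fx=3.1,fy=3.1,interpolation=cv2.INTER_CUBIC)[:600])
g=cv2.cvtColor(im,cv2.COLOR_BGR2HSV)
m=((g[:,:,2]>130)&(g[:,:,1]<60)).astype(np.uint8);m[:,:235]=0;m[:,309:]=0;m[:192]=0;m[262:]=0
cs,_=cv2.findContours(m,0,2)
for q in cs:
    if cv2.contourArea(q)>200:
        print(cv2.contourArea(q),cv2.boundingRect(q));e=cv2.fitEllipse(cv2.convexHull(q));print(e,onz('scene',*e[0],68))
P=onz('scene',277,224,68);print(P)
E
```

```text
3624.0 (235, 192, 74, 70)
((255.1824493408203, 226.30099487304688), (68.85248565673828, 108.22616577148438), 80.92298126220703) [450.14497961 -37.32164581  68.        ]
[508.85964719 -27.87554063  68.        ]
```

View pics/crop1.png

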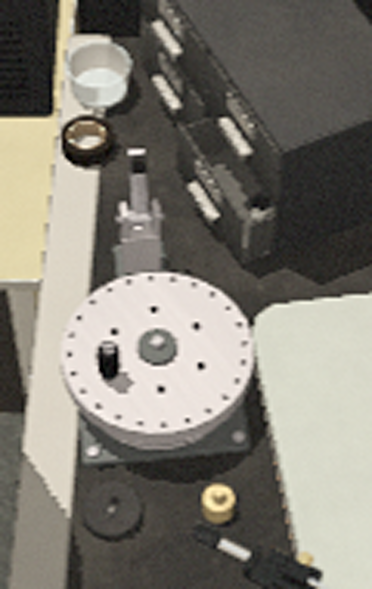

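The crop shows the disc's top face centred near crop (158,351), the knob top at (107,347), and the brake tip at (136,152) with its pedestal below at (140,250). The arm leans away from the disc. The cap is at (112,508) and the weight at (218,500).

```bash
python3 - <<'E'
from h import *
q=lambda x,y,z:onz('scene',225+x/3.1,110+y/3.1,z).round(1)
D=q(158,351,68);print('disc',D,q(62,351,68),q(254,351,68),q(158,272,68))
print('knobtop',q(107,347,112),'tip',q(136,152,150),'ped',q(140,225,90))
print('hub',q(157,338,80))
print('cap',q(112,508,5),'weight',q(218,500,20),'tape',q(88,140,10),'cup',q(98,80,20), 'cabinet low corner',q(250,258,0))
k=q(107,347,112);s=read_state();R=cv2.Rodrigues(np.zeros(3))[0]
print(np.hypot(*(k-D)[:2]),k-s['eef_pos'])
E
```

```text
disc [506.  -25.5  68. ] [421.8 -28.4  68. ] [590.1 -22.6  68. ] [502.7  60.4  68. ]
knobtop [464.4 -51.5 112. ] tip [480.7 132.4 150. ] ped [484.9  97.   90. ]
hub [504.9 -19.8  80. ]
cap [ 470.4 -147.9    5. ] weight [ 561.7 -144.6   20. ] tape [421.6 270.8  10. ] cup [427.5 347.5  20. ] cabinet low corner [590.2 130.7   0. ]
49.05670188669436 [341.83778066 484.43050456 -92.9267913 ]
```

Measurements agree: the knob is 49 mm from the axis (50 given) and the brake tip 160 mm (160 given). I'll square the tool to the world axes first, then approach.

Call:
drive_tool(motion=[0,0,0,0.112,0,0,0,0.112,0,0,0,0])

```text
clock: 0.35
eef_pos: [122.5, -535.5, 203.9]
eef_rot: [-3.139, 0.001, -0.007]
wrist_force: [-0.4, -0.6, 0.1]
finger_gap: 93.9
```

Call:
drive_tool(motion=[23,-33,0,0,23,-33,0,0,23,-33,0,0,23,-33,0,0,23,-33,0,0,23,-33,0,0])

```text
clock: 0.85
eef_pos: [260.4, -333.4, 201.5]
eef_rot: [-3.135, 0.002, 0.006]
wrist_force: [1.1, 0.4, 0.4]
finger_gap: 93.8
```

Call:
drive_tool(motion=[25,-31,-2,0,25,-31,0,0,25,-31,0,0,25,-31,0,0,25,-31,0,0,25,-31,0,0,25,-31,0,0,20,-28,0,0])

```text
clock: 1.52
eef_pos: [456.1, -69.3, 205.5]
eef_rot: [-3.136, 0.0, 0.038]
wrist_force: [0.7, -1.7, 0.2]
finger_gap: 94.3
```

Call:
drive_tool(motion=[8,-30,0,0,0,0,0,0], jaw=0.4, grip_force=25)

```text
clock: 1.68
eef_pos: [465.2, -33.0, 205.2]
eef_rot: [-3.135, 0.0, 0.05]
wrist_force: [-0.0, -0.4, 0.2]
finger_gap: 84.1
```

```bash
python3 - <<'E'
from h import *
s=read_state();i=camera_info('wrist');im=camera('wrist');cv2.imwrite('pics/w1.png',im[:,:,::-1])
import pickle;pickle.dump((s,i),open('w1.pkl','wb'));print(s['eef_pos'],s['eef_rot'],s['finger_gap'],i['k1'])
for p in([506,-25.5,68],[464.4,-51.5,112]):print(proj('wrist',p,i))
E
```

```text
[465.16500516 -32.97411696 205.17546168] [-3.13493788e+00  4.94320887e-04  5.03108453e-02] 84.09671845951584 -0.08861417634287282
[278.95850472 159.7738015 ]
[309.24983443 222.46840319]
```

View pics/w1.png

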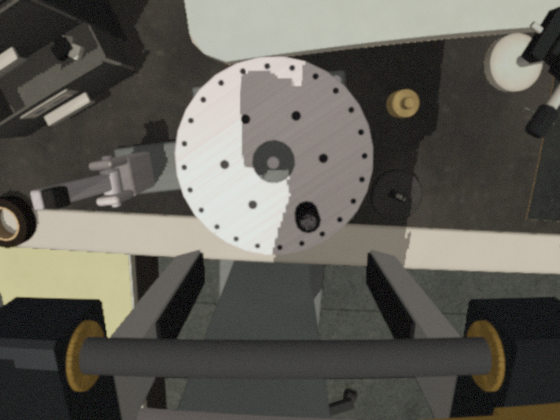

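The wrist view shows the disc at (274.5,156), radius 99 px, the knob top at about (307,218), the brake tip at (42,197), the weight at (403,102) and the cap at (397,193). All of these are clear of the hand.

```bash
python3 - <<'E'
from h import *
import pickle;s,i=pickle.load(open('w1.pkl','rb'))
im=cv2.imread('pics/w1.png');g=im.max(2)
m=(g<55).astype(np.uint8);c,_=cv2.findContours(m[195:240,290:325].copy(),0,2)
for q in c:
    if cv2.contourArea(q)>80:print(cv2.boundingRect(q))
D=onz('wrist',274.5,156,68,i);k=onz('wrist',307.5,217,112,i)
print(D,onz('wrist',176,156,68,i),onz('wrist',373,156,68,i),k,np.hypot(*(k-D)[:2]),onz('wrist',42,197,150,i))
E
```

```text
(5, 7, 25, 30)
[508.98289332 -21.5862083   68.        ] [505.02139362  62.39540338  68.        ] [ 513.57548939 -104.89310887   68.        ] [468.61003151 -49.88673007 112.        ] 49.30403129986042 [482.79161627 131.24176765 150.        ]
```

Call:
drive_tool(motion=[2,17,0,0.05,0,0,30,0,0,0,30,0])

```text
clock: 1.98
eef_pos: [469.9, -52.9, 148.3]
eef_rot: [-3.138, -0.008, 0.009]
wrist_force: [0.2, -0.6, -1.2]
finger_gap: 60.0
```

Call:
drive_tool(motion=[0,0,22,0,0,0,20,0,0,0,12,0,0,0,10,0,0,0,0,0])

```text
clock: 2.4
eef_pos: [465.7, -57.4, 76.2]
eef_rot: [-3.137, -0.0, 0.017]
wrist_force: [-0.3, 0.2, -0.7]
finger_gap: 56.9
```

Call:
drive_tool(motion=[1,-6,-1,0,0,0,0,0])

```text
clock: 2.57
eef_pos: [466.3, -52.4, 77.7]
eef_rot: [-3.137, 0.0, 0.018]
wrist_force: [0.2, -0.2, -0.1]
finger_gap: 56.5
```

Call:
drive_tool(motion=[0,0,0,0,0,0,0,0,0,0,0,0,0,0,0,0,0,0,0,0,0,0,0,0], jaw=1, grip_force=25)

```text
clock: 3.07
eef_pos: [467.6, -52.8, 80.8]
eef_rot: [-3.138, -0.005, 0.02]
wrist_force: [0.2, 0.5, -0.8]
finger_gap: 19.9
```

Call:
drive_tool(motion=[0,0,0,0,0,0,0,0])

```text
clock: 3.23
eef_pos: [467.6, -52.8, 80.8]
eef_rot: [-3.138, -0.005, 0.021]
wrist_force: [0.4, 0.0, 0.0]
finger_gap: 19.2
```

```bash
cat > arc.py <<'E'
import sys,numpy as np
from h import read_state
def main(cx,cy,step,n):
    s=read_state();p=s['eef_pos'];t=np.arctan2(p[1]-cy,p[0]-cx);print('th',t.round(3),'r',np.hypot(p[1]-cy,p[0]-cx).round(1),p.round(1),s['eef_rot'][2].round(3))
    q=p[:2]
    for k in range(n):
        t+=step;w=np.array([cx+50*np.cos(t),cy+50*np.sin(t)]);d=w-q;q=w
        y=s['eef_rot'][2];print(round(t,2),'tool',round(d[0]*np.cos(y)+d[1]*np.sin(y),1),round(d[0]*np.sin(y)-d[1]*np.cos(y),1))
main(*map(float,sys.argv[1:4]),int(sys.argv[4]))
E
python3 arc.py 508 -23.5 0.08 16
```

```text
th -2.514 r 49.9 [467.6 -52.8  80.8] 0.021
-2.43 tool 2.3 3.3
-2.35 tool 2.7 3.0
-2.27 tool 2.9 2.8
-2.19 tool 3.1 2.5
-2.11 tool 3.3 2.3
-2.03 tool 3.5 2.0
-1.95 tool 3.6 1.7
-1.87 tool 3.7 1.4
-1.79 tool 3.8 1.1
-1.71 tool 3.9 0.8
-1.63 tool 4.0 0.5
-1.55 tool 4.0 0.2
-1.47 tool 4.0 -0.1
-1.39 tool 4.0 -0.5
-1.31 tool 3.9 -0.8
-1.23 tool 3.8 -1.1
```

Call:
drive_tool(motion=[2.3,3.3,0,0,2.7,3.0,0.3,0])

```text
clock: 3.4
eef_pos: [473.3, -58.5, 80.7]
eef_rot: [-3.137, -0.006, 0.021]
wrist_force: [2.3, 3.4, 3.4]
finger_gap: 19.8
```

Call:
drive_tool(motion=[2.9,2.8,0.3,0,3.1,2.5,0.3,0])

```text
clock: 3.57
eef_pos: [480.8, -63.8, 80.7]
eef_rot: [-3.136, -0.008, 0.021]
wrist_force: [2.9, 6.8, 2.5]
finger_gap: 19.4
```

Call:
drive_tool(motion=[3.3,2.3,0.3,0,3.5,2.0,0.3,0])

```text
clock: 3.73
eef_pos: [489.2, -67.6, 80.7]
eef_rot: [-3.135, -0.01, 0.021]
wrist_force: [2.8, 10.6, 3.8]
finger_gap: 19.1
```

Call:
drive_tool(motion=[3.6,1.7,0.3,0,3.7,1.4,0.3,0])

```text
clock: 3.9
eef_pos: [497.9, -69.7, 80.7]
eef_rot: [-3.132, -0.011, 0.02]
wrist_force: [0.6, 11.8, 5.0]
finger_gap: 19.7
```

The 10–12 N force points inward, which is a radial error in my centre estimate (y should be about 2 mm higher). I'll shift the effective centre and carry on.

```bash
python3 arc.py 506.8 -21.3 0.08 17
```

```text
th -1.753 r 49.2 [497.9 -69.7  80.7] 0.02
-1.67 tool 3.8 1.4
-1.59 tool 4.0 0.3
-1.51 tool 4.0 0.0
-1.43 tool 4.0 -0.3
-1.35 tool 3.9 -0.6
-1.27 tool 3.9 -0.9
-1.19 tool 3.8 -1.2
-1.11 tool 3.7 -1.5
-1.03 tool 3.6 -1.8
-0.95 tool 3.4 -2.1
-0.87 tool 3.2 -2.4
-0.79 tool 3.0 -2.6
-0.71 tool 2.8 -2.9
-0.63 tool 2.6 -3.1
-0.55 tool 2.3 -3.3
-0.47 tool 2.0 -3.4
-0.39 tool 1.8 -3.6
```

Call:
drive_tool(motion=[3.9,0.4,0.3,0,4.0,0.2,0.3,0])

```text
clock: 4.07
eef_pos: [506.8, -70.2, 80.7]
eef_rot: [-3.131, -0.011, 0.02]
wrist_force: [-1.4, 6.3, 5.2]
finger_gap: 19.3
```

Call:
drive_tool(motion=[4.0,0,0.3,0,4.0,-0.3,0.3,0])

```text
clock: 4.23
eef_pos: [515.5, -69.3, 80.6]
eef_rot: [-3.13, -0.011, 0.02]
wrist_force: [-2.9, 8.6, 7.1]
finger_gap: 19.2
```

Call:
drive_tool(motion=[3.9,-0.6,0.3,0,3.9,-0.9,0.3,0])

```text
clock: 4.4
eef_pos: [523.7, -66.9, 80.6]
eef_rot: [-3.128, -0.01, 0.02]
wrist_force: [-4.4, 8.2, 8.0]
finger_gap: 19.3
```

Call:
drive_tool(motion=[3.8,-1.2,0.3,0,3.7,-1.5,0.3,0])

```text
clock: 4.57
eef_pos: [531.2, -63.2, 80.6]
eef_rot: [-3.126, -0.007, 0.021]
wrist_force: [-6.3, 8.2, 8.2]
finger_gap: 19.3
```

Call:
drive_tool(motion=[3.6,-1.8,0.3,0,3.4,-2.1,0.3,0])

```text
clock: 4.73
eef_pos: [537.9, -58.4, 80.6]
eef_rot: [-3.124, -0.005, 0.021]
wrist_force: [-5.5, 6.8, 9.5]
finger_gap: 19.3
```

Call:
drive_tool(motion=[3.2,-2.4,0.3,0,3.0,-2.6,0.3,0])

```text
clock: 4.9
eef_pos: [543.6, -52.8, 80.6]
eef_rot: [-3.123, -0.001, 0.021]
wrist_force: [-7.5, 5.0, 9.9]
finger_gap: 19.7
```

```bash
cat > log.py <<'E'
import numpy as np
D=[[473.3,-58.5,2.3,3.4],[480.8,-63.8,2.9,6.8],[489.2,-67.6,2.8,10.6],[497.9,-69.7,.6,11.8],[506.8,-70.2,-1.4,6.3],[515.5,-69.3,-2.9,8.6],[523.7,-66.9,-4.4,8.2],[531.2,-63.2,-6.3,8.2],[537.9,-58.4,-5.5,6.8],[543.6,-52.8,-7.5,5.0]]
def fit(D):
    D=np.array(D);A=np.c_[2*D[:,:2],np.ones(len(D))];s=np.linalg.lstsq(A,(D[:,:2]**2).sum(1),rcond=None)[0];return s[0],s[1],np.sqrt(s[2]+s[0]**2+s[1]**2)
def show(D,c):
    for x,y,fx,fy in D:
        t=np.arctan2(y-c[1],x-c[0]);print(round(t,3),'r %.1f'%np.hypot(x-c[0],y-c[1]),'Frad %.1f Ftan %.1f'%(fx*np.cos(t)+fy*np.sin(t),-fx*np.sin(t)+fy*np.cos(t)))
if __name__=='__main__':
    c=fit(D);print(c);show(D,c)
E
python3 log.py; python3 arc.py 506.8 -20.6 0.08 20
```

```text
(np.float64(505.5281602108494), np.float64(-20.15560967018746), np.float64(50.128983920717985))
-2.27 r 50.1 Frad -4.1 Ftan -0.4
-2.086 r 50.2 Frad -7.3 Ftan -0.8
-1.902 r 50.2 Frad -10.9 Ftan -0.8
-1.724 r 50.1 Frad -11.8 Ftan -1.2
-1.545 r 50.1 Frad -6.3 Ftan -1.2
-1.371 r 50.1 Frad -9.0 Ftan -1.1
-1.2 r 50.2 Frad -9.2 Ftan -1.1
-1.033 r 50.1 Frad -10.3 Ftan -1.2
-0.868 r 50.1 Frad -8.7 Ftan 0.2
-0.709 r 50.2 Frad -8.9 Ftan -1.1
th -0.718 r 48.9 [543.6 -52.8  80.6] 0.021
-0.64 tool 3.4 -2.3
-0.56 tool 2.3 -3.3
-0.48 tool 2.1 -3.4
-0.4 tool 1.8 -3.6
-0.32 tool 1.5 -3.7
-0.24 tool 1.2 -3.8
-0.16 tool 0.9 -3.9
-0.08 tool 0.6 -4.0
0.0 tool 0.2 -4.0
0.08 tool -0.1 -4.0
0.16 tool -0.4 -4.0
0.24 tool -0.7 -3.9
0.32 tool -1.0 -3.9
0.4 tool -1.3 -3.8
0.48 tool -1.6 -3.7
0.56 tool -1.9 -3.5
0.64 tool -2.2 -3.3
0.72 tool -2.5 -3.2
0.8 tool -2.7 -3.0
0.88 tool -2.9 -2.7
```

The circle fit gives centre (505.5,-20.15), r 50.1. Tangential drag is a steady ~1 N over θ −2.27…−0.71, so there's no tight spot there.

Call:
drive_tool(motion=[2.4,-3.1,0,0,2.2,-3.3,0,0])

```text
clock: 5.07
eef_pos: [548.0, -46.5, 80.7]
eef_rot: [-3.124, 0.001, 0.022]
wrist_force: [-2.9, 0.9, 2.4]
finger_gap: 19.0
```

Call:
drive_tool(motion=[2.0,-3.4,0,0,1.7,-3.6,0,0])

```text
clock: 5.23
eef_pos: [551.6, -39.6, 80.7]
eef_rot: [-3.125, 0.002, 0.021]
wrist_force: [-4.2, 0.7, 4.5]
finger_gap: 19.2
```

Call:
drive_tool(motion=[1.4,-3.7,0,0,1.1,-3.8,0,0])

```text
clock: 5.4
eef_pos: [554.1, -32.1, 80.7]
eef_rot: [-3.126, 0.003, 0.021]
wrist_force: [-5.3, -6.8, 4.1]
finger_gap: 19.3
```

Call:
drive_tool(motion=[0.8,-3.9,0,0,0.5,-4.0,0,0])

```text
clock: 5.57
eef_pos: [555.2, -25.7, 80.8]
eef_rot: [-3.13, 0.004, 0.021]
wrist_force: [-3.7, -8.6, 2.3]
finger_gap: 19.7
```

Call:
drive_tool(motion=[0.2,-4.0,0,0,-0.1,-4.0,0,0])

```text
clock: 5.73
eef_pos: [555.5, -19.1, 80.8]
eef_rot: [-3.133, 0.003, 0.021]
wrist_force: [-1.0, -4.0, 1.5]
finger_gap: 19.4
```

Call:
drive_tool(motion=[-0.4,-4.0,0,0,-0.7,-3.9,0,0])

```text
clock: 5.9
eef_pos: [554.6, -11.1, 80.7]
eef_rot: [-3.134, 0.002, 0.02]
wrist_force: [-0.9, -2.0, 1.2]
finger_gap: 19.3
```

Call:
drive_tool(motion=[-1.0,-3.9,0,0,-1.3,-3.8,0,0])

```text
clock: 6.07
eef_pos: [552.3, -2.6, 80.8]
eef_rot: [-3.134, 0.002, 0.02]
wrist_force: [-1.7, -1.1, 1.1]
finger_gap: 19.3
```

The drag rises near θ≈−0.35 and peaks around −0.15. I'll sweep back from the other side in finer steps.

Call:
drive_tool(motion=[1.2,3.8,0,0,0.9,3.9,0,0])

```text
clock: 6.23
eef_pos: [554.2, -8.8, 80.7]
eef_rot: [-3.133, 0.002, 0.022]
wrist_force: [-3.1, 0.7, 1.6]
finger_gap: 19.3
```

Call:
drive_tool(motion=[0.4,2.0,0,0])

```text
clock: 6.32
eef_pos: [554.7, -11.1, 80.7]
eef_rot: [-3.133, 0.002, 0.022]
wrist_force: [-1.9, -0.1, 3.3]
finger_gap: 19.4
```

Call:
drive_tool(motion=[0.3,2.0,0,0])

```text
clock: 6.4
eef_pos: [555.1, -13.4, 80.7]
eef_rot: [-3.133, 0.002, 0.022]
wrist_force: [-3.5, 0.6, 3.5]
finger_gap: 19.2
```

Call:
drive_tool(motion=[0.2,2.0,0,0])

```text
clock: 6.48
eef_pos: [555.3, -15.5, 80.7]
eef_rot: [-3.132, 0.003, 0.022]
wrist_force: [-4.0, 5.4, 4.8]
finger_gap: 19.2
```

Call:
drive_tool(motion=[0.1,2.0,0,0])

```text
clock: 6.57
eef_pos: [555.4, -17.2, 80.7]
eef_rot: [-3.131, 0.003, 0.021]
wrist_force: [-2.1, 8.5, 4.2]
finger_gap: 19.5
```

Call:
drive_tool(motion=[0.1,2.0,0,0])

```text
clock: 6.65
eef_pos: [555.5, -18.6, 80.7]
eef_rot: [-3.129, 0.003, 0.021]
wrist_force: [-3.2, 10.6, 5.5]
finger_gap: 19.4
```

Call:
drive_tool(motion=[0,2.0,0,0])

```text
clock: 6.73
eef_pos: [555.5, -19.8, 80.7]
eef_rot: [-3.127, 0.003, 0.021]
wrist_force: [-2.7, 10.8, 3.9]
finger_gap: 19.0
```

Call:
drive_tool(motion=[-0.1,2.0,0,0])

```text
clock: 6.82
eef_pos: [555.4, -20.9, 80.8]
eef_rot: [-3.125, 0.003, 0.021]
wrist_force: [-0.7, 10.3, 3.0]
finger_gap: 19.6
```

Call:
drive_tool(motion=[-0.2,2.0,0,0])

```text
clock: 6.9
eef_pos: [555.4, -22.0, 80.8]
eef_rot: [-3.123, 0.003, 0.021]
wrist_force: [-0.7, 10.1, 3.3]
finger_gap: 19.4
```

Call:
drive_tool(motion=[-0.3,2.0,0,0])

```text
clock: 6.98
eef_pos: [555.3, -23.2, 80.8]
eef_rot: [-3.121, 0.003, 0.021]
wrist_force: [-0.6, 8.8, 2.2]
finger_gap: 19.4
```

Call:
drive_tool(motion=[-0.3,2.0,0,0])

```text
clock: 7.07
eef_pos: [555.3, -24.5, 80.8]
eef_rot: [-3.119, 0.002, 0.021]
wrist_force: [-1.1, 7.8, 3.0]
finger_gap: 19.3
```

Call:
drive_tool(motion=[-0.4,2.0,0,0])

```text
clock: 7.15
eef_pos: [555.1, -25.9, 80.7]
eef_rot: [-3.118, 0.002, 0.021]
wrist_force: [-0.8, 7.0, 2.8]
finger_gap: 19.3
```

Call:
drive_tool(motion=[-0.6,3.0,0,0,-0.7,3.0,0,0,-0.9,3.0,0,0])

```text
clock: 7.4
eef_pos: [553.4, -34.5, 80.7]
eef_rot: [-3.116, 0.001, 0.021]
wrist_force: [-3.1, 2.3, 3.7]
finger_gap: 19.3
```

Call:
drive_tool(motion=[-1.2,3.0,0,0,-1.4,3.0,0,0,-1.6,3.0,0,0,-0.5,1.0,0,0])

```text
clock: 7.73
eef_pos: [548.2, -46.3, 80.7]
eef_rot: [-3.116, 0.001, 0.021]
wrist_force: [-3.9, 4.0, 4.7]
finger_gap: 19.4
```

```bash
python3 arc.py 505.5 -20.15 0.04 14
```

```text
th -0.55 r 50.0 [548.2 -46.3  80.7] 0.021
-0.51 tool 1.0 -1.7
-0.47 tool 1.0 -1.7
-0.43 tool 0.9 -1.8
-0.39 tool 0.8 -1.8
-0.35 tool 0.8 -1.8
-0.31 tool 0.7 -1.9
-0.27 tool 0.6 -1.9
-0.23 tool 0.5 -1.9
-0.19 tool 0.5 -1.9
-0.15 tool 0.4 -2.0
-0.11 tool 0.3 -2.0
-0.07 tool 0.2 -2.0
-0.03 tool 0.1 -2.0
0.01 tool 0.1 -2.0
```

Call:
drive_tool(motion=[1.0,-1.7,0,0,0.9,-1.8,0,0])

```text
clock: 7.9
eef_pos: [549.4, -44.0, 80.7]
eef_rot: [-3.117, 0.002, 0.02]
wrist_force: [-2.4, -0.3, 2.4]
finger_gap: 19.4
```

Call:
drive_tool(motion=[0.9,-1.8,0,0])

```text
clock: 7.98
eef_pos: [550.2, -42.4, 80.7]
eef_rot: [-3.117, 0.002, 0.019]
wrist_force: [-2.9, -0.2, 3.0]
finger_gap: 19.3
```

Call:
drive_tool(motion=[0.8,-1.8,0,0])

```text
clock: 8.07
eef_pos: [551.0, -40.7, 80.7]
eef_rot: [-3.117, 0.002, 0.019]
wrist_force: [-2.8, -0.3, 3.5]
finger_gap: 19.6
```

Call:
drive_tool(motion=[0.7,-1.9,0,0])

```text
clock: 8.15
eef_pos: [551.9, -38.7, 80.7]
eef_rot: [-3.118, 0.002, 0.019]
wrist_force: [-2.0, 0.1, 2.7]
finger_gap: 19.6
```

Call:
drive_tool(motion=[0.6,-1.9,0,0])

```text
clock: 8.23
eef_pos: [552.6, -36.7, 80.8]
eef_rot: [-3.118, 0.002, 0.019]
wrist_force: [-1.2, -0.5, 1.5]
finger_gap: 19.2
```

Call:
drive_tool(motion=[0.5,-1.9,0,0])

```text
clock: 8.32
eef_pos: [553.3, -34.7, 80.7]
eef_rot: [-3.118, 0.001, 0.02]
wrist_force: [-1.2, -0.5, 0.8]
finger_gap: 19.3
```

Call:
drive_tool(motion=[0.5,-1.9,0,0])

```text
clock: 8.4
eef_pos: [553.8, -32.8, 80.8]
eef_rot: [-3.119, 0.001, 0.02]
wrist_force: [-2.1, -6.2, 2.5]
finger_gap: 19.4
```

Call:
drive_tool(motion=[0.4,-2.0,0,0])

```text
clock: 8.48
eef_pos: [554.2, -31.3, 80.7]
eef_rot: [-3.12, 0.002, 0.02]
wrist_force: [-2.3, -8.5, 3.1]
finger_gap: 19.5
```

The rises begin at y≈−34.5 and y≈−13.6, so the middle is y≈−24 (θ≈−0.078), with a span of 0.43 rad against the given 0.45. Now I'll stop there.

Call:
drive_tool(motion=[0.3,-2.0,0,0,0.3,-2.0,0,0])

```text
clock: 8.65
eef_pos: [554.7, -29.0, 80.8]
eef_rot: [-3.124, 0.002, 0.02]
wrist_force: [-3.1, -10.3, 2.4]
finger_gap: 19.2
```

Call:
drive_tool(motion=[0.2,-2.0,0,0,0.2,-2.0,0,0])

```text
clock: 8.82
eef_pos: [555.0, -26.9, 80.8]
eef_rot: [-3.128, 0.002, 0.02]
wrist_force: [-1.8, -10.1, 1.8]
finger_gap: 19.6
```

Call:
drive_tool(motion=[0.1,-1.8,0,0])

```text
clock: 8.9
eef_pos: [555.2, -26.1, 80.8]
eef_rot: [-3.129, 0.002, 0.019]
wrist_force: [-2.3, -9.7, 2.2]
finger_gap: 19.4
```

Call:
drive_tool(motion=[0.1,-2.0,0,0,0.1,-1.8,0,0])

```text
clock: 9.07
eef_pos: [555.4, -24.1, 80.8]
eef_rot: [-3.133, 0.002, 0.019]
wrist_force: [-2.7, -8.3, 2.9]
finger_gap: 19.4
```

Call:
drive_tool(motion=[0,0,0,0,0,0,0,0,0,0,0,0])

```text
clock: 9.32
eef_pos: [555.4, -23.7, 80.8]
eef_rot: [-3.132, 0.002, 0.018]
wrist_force: [-1.0, -1.8, 3.2]
finger_gap: 19.2
```

Call:
drive_tool(motion=[0,0,0,0,0,0,0,0,0,0,0,0,0,0,0,0])

```text
clock: 9.65
eef_pos: [555.4, -23.7, 80.8]
eef_rot: [-3.132, 0.002, 0.019]
wrist_force: [-1.4, -1.6, 1.9]
finger_gap: 19.1
```

Call:
drive_tool(motion=[0,0,0,0,0,0,0,0,0,0,0,0,0,0,0,0,0,0,0,0], jaw=0.4)

```text
clock: 10.07
eef_pos: [555.6, -22.9, 80.3]
eef_rot: [-3.131, 0.002, 0.018]
wrist_force: [-0.0, 0.3, 0.5]
finger_gap: 49.4
```

Call:
drive_tool(motion=[0,0,-10,0,0,0,-20,0,0,0,-35,0,0,0,-35,0,0,0,-25,0,0,0,0,0])

```text
clock: 10.57
eef_pos: [554.8, -24.0, 212.5]
eef_rot: [-3.13, 0.005, 0.019]
wrist_force: [-0.6, 0.5, -0.3]
finger_gap: 56.6
```

```bash
python3 - <<'E'
from h import *
s=read_state();i=camera_info('wrist');im=camera('wrist');cv2.imwrite('pics/w2.png',im[:,:,::-1])
print(s['eef_pos'],s['eef_rot']);print(proj('wrist',[556,-24,112],i),proj('wrist',[506,-20,68],i),proj('wrist',[482,131.5,150],i))
import pickle;pickle.dump((s,i),open('w2.pkl','wb'))
E
```

```text
[554.77426993 -23.95126863 212.5275556 ] [-3.13023855  0.00501399  0.01863276]
[285.68583697 215.71389303] [280.74962623 255.86312757] [ 78.39030603 318.26980817]
```

View pics/w2.png

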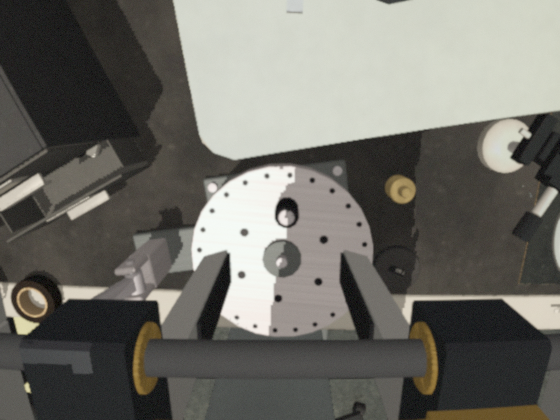

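The wrist view shows the knob at (287,210), matching the prediction of (286,216), so the disc stayed put. The brake is at (130,275), partly hidden. Next I'll move behind the brake tip with the fingers shut.

Call:
drive_tool(motion=[-13,-33,0,0.01,-13,-33,0,0,-13,-33,0,0,-13,-33,0,0,-13,-33,0,0,-13,-33,0,0,0,0,0,0], jaw=1)

```text
clock: 11.2
eef_pos: [468.7, 179.2, 209.1]
eef_rot: [-3.131, 0.013, 0.002]
wrist_force: [0.2, 0.5, -0.8]
finger_gap: 13.1
```

```bash
python3 - <<'E'
from h import *
s=read_state();i=camera_info('wrist');im=camera('wrist');cv2.imwrite('pics/w3.png',im[:,:,::-1])
print(s['eef_pos'],s['eef_rot'],s['finger_gap']);print(proj('wrist',[481,138,150],i),proj('wrist',s['eef_pos']*[1,1,0]+[0,0,150],i))
import pickle;pickle.dump((s,i),open('w3.pkl','wb'))
E
```

```text
[468.71989114 179.17014402 209.09600923] [-3.13082105e+00  1.31253529e-02  2.29815611e-03] 13.073372125820342
[347.27254051 215.07762587] [284.91518816 232.43676719]
```

View pics/w3.png

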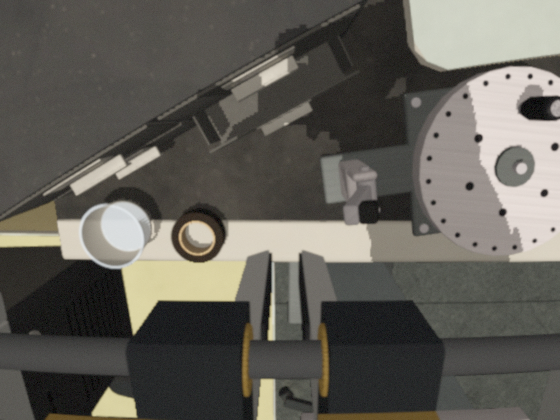

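The wrist view shows the brake arm's end at about (355,211) with the black pad at (369,211). The clevis is at (358,180), and tape (199,235) and cup (115,235) are well clear of the fingers. Next: descend, then push along the stand's −y.

Call:
drive_tool(motion=[3,0,25,0,2,0,25,0,1,0,22,0,0,0,0,0])

```text
clock: 11.58
eef_pos: [475.1, 176.3, 133.7]
eef_rot: [-3.132, 0.013, 0.003]
wrist_force: [-0.4, -1.7, -0.7]
finger_gap: 0.3
```

Call:
drive_tool(motion=[1,6,0,0,1,6,0,0,1,6,0,0,1,5,0,0])

```text
clock: 11.92
eef_pos: [480.4, 149.9, 135.3]
eef_rot: [-3.132, 0.013, 0.002]
wrist_force: [-0.4, 2.8, 1.8]
finger_gap: 0.7
```

Call:
drive_tool(motion=[0.7,4,0,0,0.7,4,0,0,0.7,4,0,0,0.7,4,0,0])

```text
clock: 12.25
eef_pos: [484.8, 131.5, 138.0]
eef_rot: [-3.131, 0.008, 0.0]
wrist_force: [-0.7, 1.5, 1.1]
finger_gap: 0.5
```

Call:
drive_tool(motion=[0.7,4,0,0,0.7,4,0,0,0.7,4,0,0,0.7,4,0,0])

```text
clock: 12.58
eef_pos: [487.7, 113.8, 137.8]
eef_rot: [-3.131, 0.008, 0.001]
wrist_force: [-0.3, 1.2, 0.3]
finger_gap: 0.5
```

Call:
drive_tool(motion=[0.7,4,0,0,0.7,4,0,0,0.7,4,0,0])

```text
clock: 12.83
eef_pos: [490.1, 100.5, 137.4]
eef_rot: [-3.131, 0.009, 0.001]
wrist_force: [-0.1, 1.5, 0.3]
finger_gap: 0.2
```

Still in light contact. A bit further, then wait, retreat and look.

Call:
drive_tool(motion=[0.7,4,0,0,0.7,4,0,0,0,0,0,0,0,0,0,0,0,0,0,0])

```text
clock: 13.25
eef_pos: [491.9, 90.4, 137.3]
eef_rot: [-3.131, 0.009, -0.0]
wrist_force: [-0.0, 0.2, 0.1]
finger_gap: 0.5
```

Call:
drive_tool(motion=[0,-15,-15,0,0,-20,-20,0,0,-20,-30,0,0,-20,-30,0,0,0,0,0,0,0,0,0,0,0,0,0,0,0,0,0])

```text
clock: 13.92
eef_pos: [491.4, 167.7, 235.4]
eef_rot: [-3.132, 0.012, -0.0]
wrist_force: [0.3, 0.5, 0.9]
finger_gap: 0.4
```

Call:
drive_tool(motion=[0,0,0,0,0,0,0,0,0,0,0,0,0,0,0,0,0,0,0,0,0,0,0,0,0,0,0,0,0,0,0,0])

```text
clock: 14.58
eef_pos: [490.7, 165.4, 232.0]
eef_rot: [-3.133, 0.017, -0.003]
wrist_force: [0.5, 0.5, 0.5]
finger_gap: 0.4
```

Call:
drive_tool(motion=[0,0,0,0,0,0,0,0,0,0,0,0,0,0,0,0,0,0,0,0,0,0,0,0,0,0,0,0,0,0,0,0])

```text
clock: 15.25
eef_pos: [490.7, 165.5, 232.1]
eef_rot: [-3.133, 0.017, -0.003]
wrist_force: [-0.2, -0.8, -0.1]
finger_gap: 0.5
```

Call:
drive_tool(motion=[0,0,0,0,0,0,0,0,0,0,0,0,0,0,0,0,0,0,0,0,0,0,0,0,0,0,0,0,0,0,0,0])

```text
clock: 15.92
eef_pos: [490.7, 165.5, 232.1]
eef_rot: [-3.133, 0.017, -0.003]
wrist_force: [0.2, -0.5, 0.9]
finger_gap: 0.7
```

Call:
drive_tool(motion=[0,0,0,0,0,0,0,0,0,0,0,0,0,0,0,0,0,0,0,0,0,0,0,0,0,0,0,0,0,0,0,0])

```text
clock: 16.58
eef_pos: [490.7, 165.5, 232.1]
eef_rot: [-3.133, 0.017, -0.003]
wrist_force: [-0.4, 0.5, -0.1]
finger_gap: 0.1
```

```bash
python3 - <<'E'
from h import *
i=camera_info('wrist');im=camera('wrist')
cv2.imwrite('pics/w4.png',im[:,:,::-1])
print(read_state()['eef_pos'],'knob pred',proj('wrist',[556,-24,112],i))
E
```

```text
[490.69691775 165.48942615 232.11398926] knob pred [519.05256296 131.85246008]
```

View pics/w4.png

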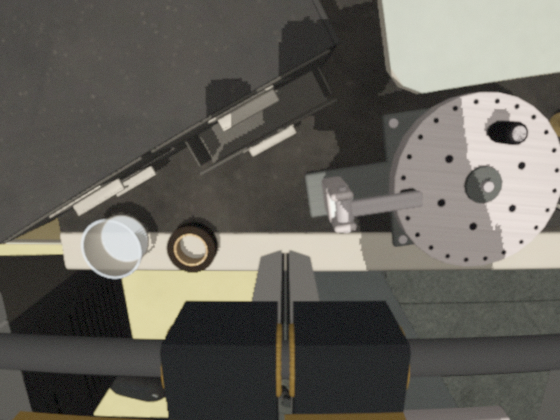

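The arm lies on the disc, with its tip at (420,198). The knob is at (518,132) against a prediction of (519,132), so the disc hasn't moved. I'll wait a little longer, check that nothing is still moving, and sign off.

Call:
drive_tool(motion=[0,0,0,0,0,0,0,0,0,0,0,0,0,0,0,0,0,0,0,0,0,0,0,0,0,0,0,0,0,0,0,0])

```text
clock: 17.3
eef_pos: [490.7, 165.5, 232.1]
eef_rot: [-3.133, 0.017, -0.003]
wrist_force: [0.1, -0.2, -0.1]
finger_gap: 0.3
```

Call:
drive_tool(motion=[0,0,0,0,0,0,0,0,0,0,0,0,0,0,0,0,0,0,0,0,0,0,0,0,0,0,0,0,0,0,0,0])

```text
clock: 17.97
eef_pos: [490.7, 165.5, 232.1]
eef_rot: [-3.133, 0.017, -0.003]
wrist_force: [0.2, 0.1, 0.6]
finger_gap: 0.7
```

```bash
python3 - <<'E'
from h import *
im=camera('wrist')[:,:,::-1];d=cv2.absdiff(cv2.GaussianBlur(im,(5,5),0),cv2.GaussianBlur(cv2.imread('pics/w4.png'),(5,5),0)).max(2)
m=d[90:270,310:560];print(m.max(),(m>25).sum())
if (m>25).sum()<60: sign_off();print('signed')
E
```

```text
42 21
the job is handed in; nothing more can be done
signed
```

The disc is standing in the middle of its tight spot with the brake arm lying on it, and I handed the job in at about 18 s of the 72 s allowed.

- **Finding the spot:** I turned the disc by its knob and felt the drag rise from both sides. The knob's angle about the axis, in world axes, was about −0.29 rad at one rise and +0.14 rad at the other. That is a span of 0.43 rad, against the 0.45 given. I left the knob at about −0.07 rad, within 0.01 rad of the half-way point.
- **Brake:** I pushed the arm over from behind with light force. The wrist picture then showed it lying with its end on the disc.
- **Last checks:** After the brake came down, the knob was within 2 px of where I expected it. Over the last 1.3 s the picture of the turntable hardly changed (21 px of difference, taken as noise). The hand was clear, and nothing touched the small things nearby.
- **Disagreements:** The camera placed the disc's centre 2–5 mm from where the circle traced by the knob put it. This caused up to 12 N of sideways load at the start, until I switched to the traced circle. The highest drag I measured was about 11 N, against the 13 N given. I could not measure the force on the hidden shoe directly.

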